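# Shift the setup-gauge carriers in the sliding tray

### The job

In the square sliding tray, slide the carrier with the round steel gauge straight into the empty bay beside it, and then slide the carrier with the square steel gauge straight into the bay the round one has left, so that the far corner of the tray is free. Press each one fully home against the adjustable stop at the end of its slide, found by feel, with a gentle but firm push of about 10 N more than the sliding takes, held for half a second and never as much as 15 N on the stop, before going on. Keep the carriers flat in the tray, leave the flat-bar carrier, the pencil and the wood offcut beside the tray where they are, and let go of everything at the end.

Things in the scene. Friction and masses are not known exactly. Their poses are not given: they have to be found in the camera images.
- tray: square sliding tray screwed to the bench, 184 x 184 mm, origin at the centre of its underside, x, y along its sides. Plywood floor 6 mm above the origin, 160 x 160 mm between 12 mm rails: four bays, no walls between. Rail tops 23 mm above the bench; their inward lips, 10 mm wide, underside at 18 mm, overhang the carriers' edges. The +x and +y rails have adjustable stops
- empty_bay (a point): floor middle of the bay empty at the start, tray (+35, +35, 6) mm. The round carrier is beside it near (-44, +29) or (+29, -44), the flat one in the other of these. So the round one slides along tray +x or +y (whichever leads here), later the square one along the other of the two
- far_corner (a point): floor middle of the bay diagonally across from the empty one, tray (-44, -44, 6) mm: the square gauge's carrier is here at the start, and it must be left empty
- round_carrier: carrier: dark wooden plate 66 x 66 x 8 mm, loose, lying on the tray's floor, about 0.2 to 0.45 kg; origin at the centre of the plate's underside, z up; standing on the plate's centre, fixed to it, is a steel gauge, a round pin 24 mm in diameter, from 8 to 58 mm above the origin
- square_carrier: carrier: dark wooden plate 66 x 66 x 8 mm, loose, lying on the tray's floor, about 0.2 to 0.45 kg; origin at the centre of the plate's underside, z up; standing on the plate's centre, fixed to it, is a steel gauge, a square bar 22 x 22 mm with sides parallel to the plate's, from 8 to 58 mm above the origin
- flat_carrier: carrier: dark wooden plate 66 x 66 x 8 mm, loose, lying on the tray's floor, about 0.2 to 0.45 kg; origin at the centre of the plate's underside, z up; standing on the plate's centre, fixed to it, is a steel gauge, a flat bar 10 mm (carrier x) by 36 mm (carrier y), from 8 to 58 mm above the origin. It stays where it is (a nudge of up to 8 mm is allowed)
- rail_px: fixed aluminium rail; origin at the tray's; inner face 80 mm from it on the +x side. Under its lip runs a full-length steel stop bar (z 6.5 to 16.5 mm), locked by screws 1 to 15 mm out from that face: the setting differs each time, is not measured, and must be found by feel. A carrier home on it has its origin at 32 to 46 mm along tray x; contact is stiff
- rail_py: fixed aluminium rail; origin at the tray's; inner face 80 mm from it on the +y side. Under its lip runs a full-length steel stop bar (z 6.5 to 16.5 mm), locked by screws 1 to 15 mm out from that face: the setting differs each time, is not measured, and must be found by feel. A carrier home on it has its origin at 32 to 46 mm along tray y; the rail's own +x is tray +y
- pencil: bystander: carpenter's pencil 130 mm long, 9 mm thick, along its own x, lying beside the tray; origin under its middle
- offcut: bystander: softwood offcut 30 x 70 x 19 mm lying beside the tray; origin at the centre of its underside
Not all that is in view belongs to the job. What is shaped like the round_carrier but pink or yellow is not meant.

How it is judged (in metres and radians):
On the way, in this order (a step that is already met when the one before it is completed fails the run):
1. the round gauge's carrier is in the bay that was empty and pressed home: against the stop of its end rail with more than 6 N (x of round_carrier in the frame of tray above 0.023 m and y of round_carrier in the frame of tray above 0.023 m and ((x of flat_carrier in the frame of tray above 0 m and x of round_carrier in the frame of tray above 0.031 m and contact force between round_carrier and rail_px above 6 N) or (y of flat_carrier in the frame of tray above 0 m and y of round_carrier in the frame of tray above 0.031 m and contact force between round_carrier and rail_py above 6 N))), for 0.2 s.
2. then the square gauge's carrier is in the bay the round one left, pressed home in the same way (x of round_carrier in the frame of tray above 0.023 m and y of round_carrier in the frame of tray above 0.023 m and ((x of flat_carrier in the frame of tray above 0 m and x of square_carrier in the frame of tray below -0.035 m and y of square_carrier in the frame of tray above 0.031 m and contact force between square_carrier and rail_py above 6 N) or (y of flat_carrier in the frame of tray above 0 m and y of square_carrier in the frame of tray below -0.035 m and x of square_carrier in the frame of tray above 0.031 m and contact force between square_carrier and rail_px above 6 N))), for 0.2 s.
At the end, for the whole second after the job is handed in: Round carrier in the bay that was empty (origin over 31 mm from the tray centre along its slide, 23 mm across it), square carrier in the bay the round one left (over 31 mm along, 35 mm across), flat-bar carrier in its own bay, all flat on the floor (origins below 9 mm) and still (x of round_carrier in the frame of tray above 0.023 m and y of round_carrier in the frame of tray above 0.023 m and ((x of flat_carrier in the frame of tray above 0 m and x of round_carrier in the frame of tray above 0.031 m) or (y of flat_carrier in the frame of tray above 0 m and y of round_carrier in the frame of tray above 0.031 m)) and ((x of flat_carrier in the frame of tray above 0 m and x of square_carrier in the frame of tray below -0.035 m and y of square_carrier in the frame of tray above 0.031 m) or (y of flat_carrier in the frame of tray above 0 m and y of square_carrier in the frame of tray below -0.035 m and x of square_carrier in the frame of tray above 0.031 m)) and height (world z) of each of round_carrier, square_carrier, flat_carrier below 0.009 m and linear speed of each of round_carrier, square_carrier below 0.01 m/s); the robot touches nothing.
It fails at once if a carrier presses on the +x or +y rail, its stop included, with more than 15 N (contact force between any of round_carrier, square_carrier, flat_carrier and rail_px above 15 N or contact force between any of round_carrier, square_carrier, flat_carrier and rail_py above 15 N).
It fails at once if the flat-bar carrier is moved more than 8 mm (distance of flat_carrier from where it was at the start of the episode above 0.008 m).
It fails at once if the pencil or the offcut is moved more than 15 mm (distance of any of pencil, offcut from where it was at the start of the episode above 0.015 m).
It fails at once if a carrier is lifted or tipped out of the tray (origin above 14 mm or tilted more than 0.2 rad) (height (world z) of any of round_carrier, square_carrier, flat_carrier above 0.014 m or angle between any of round_carrier, square_carrier, flat_carrier's own z axis and vertical above 0.2 rad).
It also fails if it takes over 67 s, if anything falls off the work surface, if the arm or the gripper's body presses on something with over 40 N, if the wrist force passes 120 N, or if a joint passes its speed limit or range.

### The arm

A 7-joint arm with a two-finger parallel gripper is mounted at the origin on the work surface. World frame = base frame: x ahead of the robot, y to its left, z up, the work surface at z = 0. Lengths are in m, angles in degrees, forces in N, time in s.
With the tool pointing down it reaches from about 0.425 to 0.875 m from the base axis. Payload 8.4 kg.
Tool frame: the origin (TCP) lies at the very end of the fingers, on their centre line; the grasp point (between the pads) lies 19 mm behind it; z points along the fingers, y is the line along which they close (so a half turn about z gives the same grasp; the last joint's range is limited). The gripper opens to 85 mm and grips with 20 to 120 N. Pads are 22 mm wide; open, the fingers measure 114 mm over their backs; the gripper's body (76 mm by 85 mm) begins 54 mm behind the grasp point. The pads swing forward as they close: fully open they stand 13 mm farther back than shut.
Start: joints at [-80.34, 19.091, 2.286, 83.961, -0.768, 76.965, -3.352], TCP at [0.172, 0.627, 0.231] pointing down, gripper open.
Joint ranges: [-147.57, 147.57], [-21.85, 119.76], [-74.77, 79.35], [14.55, 137.4], [-85.83, 265.84], [4.83, 119.75], [-152.11, 152.11]. Speed limits (degrees/s): [127.2, 127.2, 159.86, 159.86, 180, 180, 180].

### API

Orientations are given as a 3x3 rotation matrix whose columns are the frame's x, y, z axes.
In Python, from workcell import ctrl, eyes, job gives the robot as it stands.
- The arm moves only by the shell command python3 -m pendant 'ROWS' [FORCE]. ROWS is JSON, a list of rows, each a list of 3 entries, a list of its own where there are three numbers: the closure, from 0 (fully open) to 1 (shut), then the shift along the tool's x, y, z in m, then the turn about the tool's z in rad. In form: [[jaw, [tx, ty, tz], spin], ...]. A call has 1 to 10 rows; each row is the pose to reach, as a shift and turn from the pose commanded when the call began, along the tool's axes at that moment; what a row does not reach only later rows make up. A row lasts 1/8 s, in which the tool goes at most 62.5 mm and 10.7 degrees, less where a joint would pass 70% of its speed; a pose out of reach is approached as far as the arm can. A call with a gripper value outside its range is refused whole. The fingers move at their own pace and stop on an object; FORCE is the grip in N (left out, the last holds). Time passes only in rows, so rows that repeat a pose let the fingers close. It gives the time, the measured TCP pose, the force, the opening and the grip force at its end, in the units of the state.
- ctrl.state(): the state, without advancing time (a new reading comes with each control period).
- eyes.read_camera(name): name is "side" or "top"; returns the picture (400x640x3 uint8, blue, green, red); there is no depth.
- eyes.get_calibration(name): a dict with "fov_y" (degrees; the focal length in pixels is half the picture's height over the tangent of half this angle, whatever the lens; pixels are square), "cx", "cy" (the principal point, pixels), "R" (3x3) and "t" (3): a world point X has camera coordinates R X + t. Camera axes: x right, y down, z forward; pixel columns grow to the right and rows downward; lengths in m; the calibration is good to about 2 mm. A picture is of the moment at which its call begins. get_calibration takes no time and is no camera call.
- job.job_done(): hands the job in; it is judged then, once.
The state is a dict: "time_s": time; "q": joint angles; "dq": joint speeds; "joint_efforts": joint torques, N m; "position": TCP position; "tcp_rot": TCP orientation; "force": force on the tool from outside, world axes, zero at the start; "ft_torque": the same for the moment, N m; "width": opening from 0.0 (shut) to 1.0 (fully open); "grip_force": force on a finger pad.
Only numpy, scipy, OpenCV 4.12 (cv2) and the standard library are available. Lean on these libraries where they do the work, as an engineer would, in place of code of your own. Each camera call takes 0.05 s, during which the arm holds its last target. There are 200 camera calls.

## Working session

There is one attempt and no reset: what is moved stays moved. The work goes in short steps, Python scripts to look and compute and a shell command to move; the robot and the scene stay as the last step left them, time stands still between calls to the robot, and variables do not carry over. Pictures are saved under pics/ and viewed, at most 10 in all, crops included, and the job is handed in when it is done.

```bash
mkdir -p pics; python3 - <<'E'
from workcell import ctrl, eyes, job
import cv2, numpy as np
for n in("side","top"):
    cv2.imwrite(f"pics/{n}0.png",eyes.read_camera(n)); print(n,eyes.get_calibration(n))
s=ctrl.state(); print({k:s[k] for k in("time_s","position","tcp_rot","force","width")})
E
```

```text
side {'fov_y': 45.839320463797264, 'cx': 314.9640294350543, 'cy': 197.90184947404887, 'R': array([[ 0.91057143, -0.41327794, -0.0078112 ],
       [-0.32938753, -0.71406053, -0.61775514],
       [ 0.2497269 ,  0.56508309, -0.78633172]]), 't': array([-0.43249311,  0.21854276,  0.90661152])}
top {'fov_y': 57.54294463547121, 'cx': 317.5657955611923, 'cy': 201.10546032101996, 'R': array([[-0.0146802 , -0.99963208,  0.02280786],
       [-0.98578307,  0.01065088, -0.1676851 ],
       [ 0.16738048, -0.02494525, -0.98557674]]), 't': array([0.05832277, 0.50540864, 0.62100767])}
{'time_s': 0.1, 'position': array([0.17191507, 0.62642605, 0.23050655]), 'tcp_rot': array([[-9.64356307e-01,  2.64606955e-01, -2.67977540e-04],
       [ 2.64607060e-01,  9.64355207e-01, -1.46257085e-03],
       [-1.28580883e-04, -1.48134817e-03, -9.99998895e-01]]), 'force': array([-0.67887873, -0.43354481, -0.79169997]), 'width': 0.996109144465243}
```

View pics/top0.png

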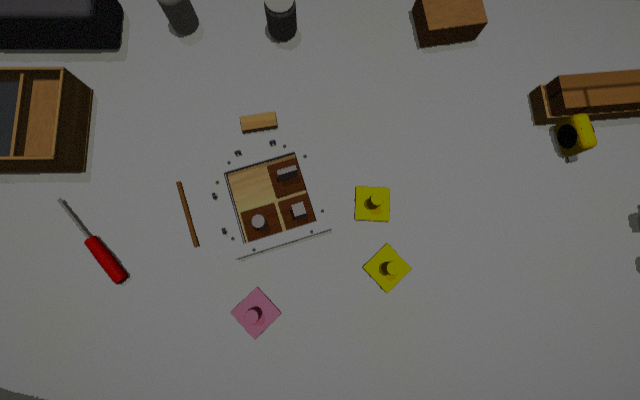

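View pics/side0.png

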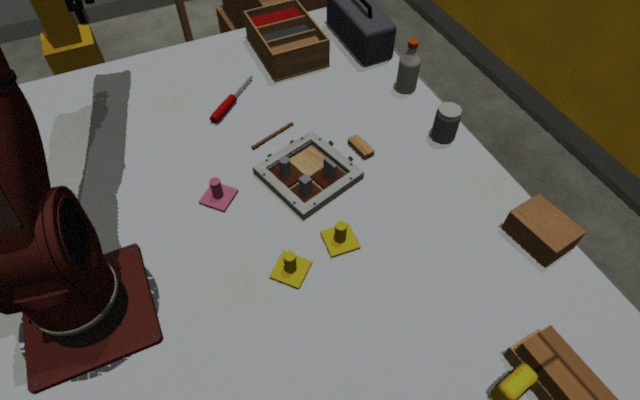

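The top view shows the tray centred near (271,198), with the empty bay at the upper left. The round gauge is at (259,222), the square at (298,210) and the flat at (288,172). So tray +x points up in the picture and +y left: the round carrier slides along +x and the square one along +y.

```bash
cat > h.py <<'E'
import cv2, numpy as np
from workcell import ctrl, eyes, job
def ray(n,u,v,z):
    c=eyes.get_calibration(n); f=200/np.tan(np.radians(c["fov_y"]/2)); R=np.array(c["R"]);t=np.array(c["t"])
    d=R.T@[(u-c["cx"])/f,(v-c["cy"])/f,1]; o=-R.T@t
    return (o+d*(z-o[2])/d[2])
def proj(n,X):
    c=eyes.get_calibration(n); f=200/np.tan(np.radians(c["fov_y"]/2)); p=np.array(c["R"])@X+np.array(c["t"])
    return np.array([c["cx"]+f*p[0]/p[2], c["cy"]+f*p[1]/p[2]])
E
python3 - <<'E'
from h import *
im=cv2.imread("pics/top0.png")
hsv=cv2.cvtColor(im,cv2.COLOR_BGR2HSV)
m=((hsv[...,1]>70)).astype(np.uint8)*255
k=np.zeros_like(m); k[145:250,215:325]=m[145:250,215:325]
k=cv2.morphologyEx(k,cv2.MORPH_CLOSE,np.ones((3,3)))
cs,_=cv2.findContours(k,cv2.RETR_EXTERNAL,cv2.CHAIN_APPROX_NONE)
c=max(cs,key=cv2.contourArea); b=cv2.boxPoints(cv2.minAreaRect(c)); print(b)
P=np.array([ray("top",*p,0.022) for p in b]); print(P, P.mean(0))
for i in range(4): d=P[(i+1)%4]-P[i]; print(np.linalg.norm(d),np.degrees(np.arctan2(d[1],d[0])))
cr=cv2.resize(im[130:270,170:340],None,fx=4,fy=4,interpolation=cv2.INTER_NEAREST)
cv2.polylines(cr,[((b-[170,130])*4+2).astype(int)],True,(0,255,0),1)
si=cv2.imread("pics/side0.png")
cv2.imwrite("pics/crop0.png",cr); cv2.imwrite("pics/crops0.png",cv2.resize(si[115:225,240:390],None,fx=5,fy=5,interpolation=cv2.INTER_NEAREST))
E
```

```text
[[224.81653 173.05505]
 [295.09177 151.97247]
 [315.81653 221.05505]
 [245.54129 242.13763]]
[[0.56516769 0.22588083 0.022     ]
 [0.6055251  0.09306037 0.022     ]
 [0.47193902 0.05516781 0.022     ]
 [0.43466953 0.18450217 0.022     ]] [0.51932533 0.1396528  0.022     ]
0.1388164011682062 -73.09863057545843
0.13885635327682916 -164.16366676515307
0.1345971493316174 106.07507088289753
0.1369012927288938 17.59289723182117
```

View pics/crop0.png

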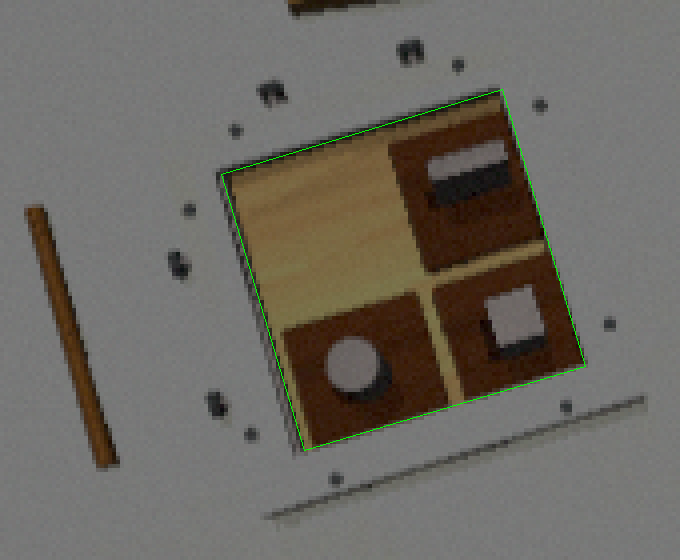

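View pics/crops0.png

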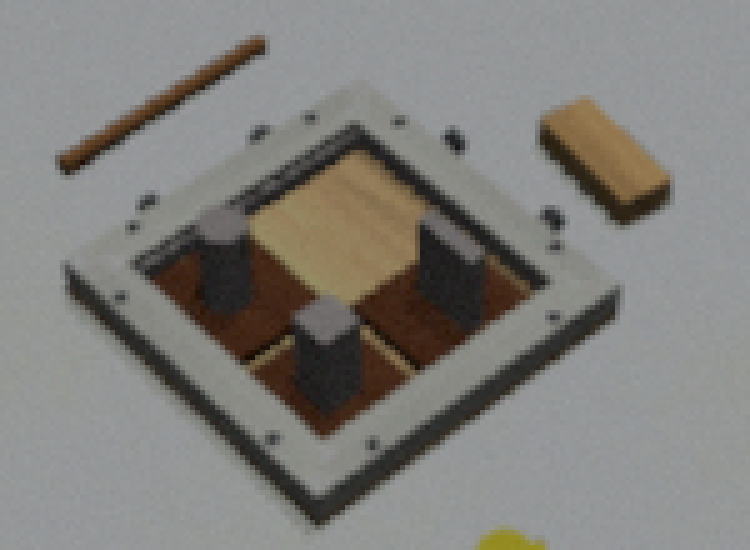

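The crops give the gauge tops. In the top view round is at (257.9,220.6), square at (298.9,208.9) and flat at (286.7,169.7). In the side view they are at about (284.7,159), (305.3,178.3) and (331,163.2). Next I compare the two views.

```bash
python3 - <<'E'
from h import *
T={"round":(257.9,220.6),"square":(298.9,208.9),"flat":(286.7,169.7)}
S={"round":(284.7,159),"square":(305.3,178.3),"flat":(331,163.2)}
C=np.array([.5193,.1397]); a=np.radians(16.6)
R=np.array([[np.cos(a),-np.sin(a)],[np.sin(a),np.cos(a)]])
s=ctrl.state(); Rt=np.array(s["tcp_rot"]); p=np.array(s["position"])
for k in T:
    A=ray("top",*T[k],.064);B=ray("side",*S[k],.064)
    print(k,A.round(4),B.round(4),"tray mm",((A[:2]-C)@R*1e3).round(1),((B[:2]-C)@R*1e3).round(1))
    g=(A+B)/2; g[2]=.12; print("tool shift to z=.12:",(Rt.T@(g-p)).round(4))
E
```

```text
round [0.4692 0.1566 0.064 ] [0.4715 0.1555 0.064 ] tray mm [-43.2  30.5] [-41.3  28.8]
tool shift to z=.12: [-0.4122 -0.3745  0.1111]
square [0.4889 0.0853 0.064 ] [0.4906 0.0839 0.064 ] tray mm [-44.7 -43.4] [-43.4 -45.2]
tool shift to z=.12: [-0.4498 -0.4382  0.1112]
flat [0.5597 0.1066 0.064 ] [0.5603 0.1004 0.064 ] tray mm [ 29.3 -43.3] [ 28.1 -49.4]
tool shift to z=.12: [-0.5126 -0.4014  0.1112]
```

```bash
python3 -m pendant '[[0,[-0.412,-0.375,0.07],1.014],[0,[-0.412,-0.375,0.07],1.014],[0,[-0.412,-0.375,0.07],1.014],[0,[-0.412,-0.375,0.07],1.014],[0,[-0.412,-0.375,0.07],1.014],[0,[-0.412,-0.375,0.07],1.014],[0,[-0.412,-0.375,0.07],1.014],[0,[-0.412,-0.375,0.07],1.014],[0,[-0.412,-0.375,0.07],1.014],[0,[-0.412,-0.375,0.07],1.014]]' 30; python3 -c "
from h import *
s=ctrl.state();print(s['q'],s['tcp_rot'])"
```

```text
time_s: 1.35
position: [0.4717, 0.1511, 0.1608]
tcp_rot: [[-0.277, 0.961, -0.0], [0.961, 0.277, -0.002], [-0.002, -0.001, -1.0]]
force: [0.3, 0.6, 0.0]
width: 0.999
grip_force: 0.0
[-52.38253034   3.6076704   30.836958   111.58770779  -1.93711325
  65.37003881  -4.6816092 ] [[-2.77398899e-01  9.60754822e-01 -1.52241258e-04]
 [ 9.60753510e-01  2.77398250e-01 -1.70394880e-03]
 [-1.59484557e-03 -6.18939845e-04 -9.99998537e-01]]
```

```bash
python3 -m pendant '[[0,[0,0,0],0],[0,[0,0,0],0]]'; python3 - <<'E'
from h import *
a=eyes.read_camera("top"); b=eyes.read_camera("side")
x=cv2.resize(a[130:270,190:330],None,fx=2.8,fy=2.8,interpolation=cv2.INTER_CUBIC); y=cv2.resize(b[70:230,220:380],x.shape[1::-1],interpolation=cv2.INTER_CUBIC)
cv2.imwrite("pics/ap.png",np.hstack([x,y]))
E
```

```text
time_s: 1.6
position: [0.4694, 0.1575, 0.1613]
tcp_rot: [[-0.287, 0.958, -0.0], [0.958, 0.287, 0.0], [0.0, -0.0, -1.0]]
force: [0.1, 0.0, 0.4]
width: 0.996
grip_force: 0.0
```

View pics/ap.png

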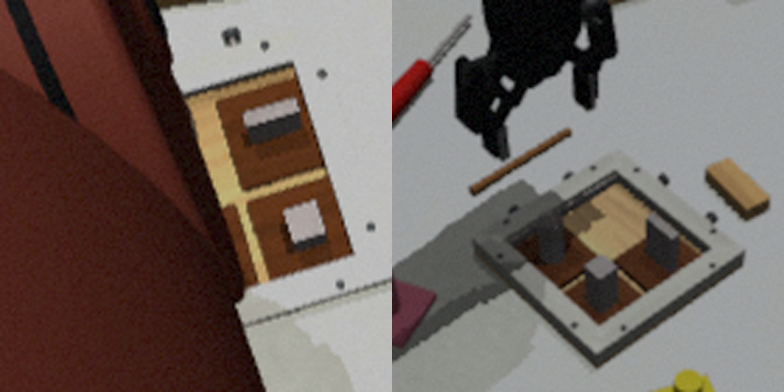

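Arm covers the round carrier in the top view; the side view shows the open fingers above the round pin and nothing in the way. I'll descend and close.

```bash
python3 -m pendant '[[0,[-0.001,0,0.05],0],[0,[-0.001,0,0.1],0],[0,[-0.001,0,0.128],0],[0,[-0.001,0,0.128],0],[0,[-0.001,0,0.128],0]]' 40;python3 -m pendant '[[1,[0,0,0],0],[1,[0,0,0],0],[1,[0,0,0],0],[1,[0,0,0],0],[1,[0,0,0],0],[1,[0,0,0],0],[1,[0,0,0],0],[1,[0,0,0],0]]' 50
```

```text
time_s: 2.33
position: [0.471, 0.1558, 0.0345]
tcp_rot: [[-0.286, 0.958, 0.001], [0.958, 0.286, 0.001], [0.0, 0.001, -1.0]]
force: [-0.4, -0.5, 0.4]
width: 0.999
grip_force: 0.0
time_s: 3.32
position: [0.4705, 0.1553, 0.0338]
tcp_rot: [[-0.285, 0.959, 0.0], [0.959, 0.285, 0.0], [0.0, 0.0, -1.0]]
force: [-1.8, -0.3, 4.9]
width: 0.265
grip_force: 48.9
```

```bash
python3 -m pendant '[[1,[0,0.008,0],0],[1,[0,0.018,0],0],[1,[0,0.028,0],0],[1,[0,0.038,0],0],[1,[0,0.048,0],0],[1,[0,0.056,0],0],[1,[0,0.06,0],0],[1,[0,0.062,0],0]]' && python3 -m pendant '[[1,[0,0.001,0],0],[1,[0,0.002,0],0]]'; python3 - <<'E'
from h import *
s=ctrl.state(); R=np.array(s["tcp_rot"]); print("tool force",R.T@s["force"]); 
b=eyes.read_camera("side"); a=eyes.read_camera("top")
x=cv2.resize(a[130:270,190:330],None,fx=2.8,fy=2.8,interpolation=cv2.INTER_CUBIC); y=cv2.resize(b[100:230,240:370],x.shape[1::-1],interpolation=cv2.INTER_CUBIC)
cv2.imwrite("pics/sl.png",np.hstack([x,y]))
E
```

```text
time_s: 4.32
position: [0.5289, 0.1726, 0.0338]
tcp_rot: [[-0.285, 0.959, -0.002], [0.959, 0.285, -0.0], [0.001, -0.002, -1.0]]
force: [-9.6, -2.8, 13.2]
width: 0.267
grip_force: 49.7
time_s: 4.58
position: [0.5307, 0.1731, 0.0338]
tcp_rot: [[-0.285, 0.959, -0.002], [0.959, 0.285, -0.0], [0.001, -0.002, -1.0]]
force: [-8.4, -2.5, 12.4]
width: 0.266
grip_force: 49.7
tool force [  0.02854201  -8.82836214 -12.35948361]
```

View pics/sl.png

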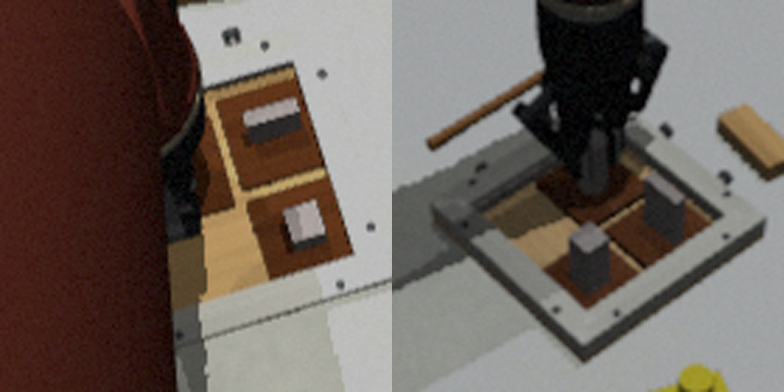

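The carrier follows the gripper into the empty bay (right half, plate near (600,190)). The tool is pressing down 12 N, which adds friction, so I'll relieve that before feeling for the stop.

```bash
cat > st.py <<'E'
from h import *
s=ctrl.state(); R=np.array(s["tcp_rot"]); p=np.array(s["position"]); print("t",round(s["time_s"],2),"tool F",(R.T@s["force"]).round(1),"p",(p*1e3).round(2),"along x-tray",round(float(p[:2]@[.9585,.285])*1e3,2),"along y-tray",round(float(p[:2]@[-.285,.9585])*1e3,2))
E
python3 -m pendant '[[1,[0,0,-0.0004],0],[1,[0,0,-0.0004],0]]' >/dev/null; python3 st.py; python3 -m pendant '[[1,[0,0.001,0],0],[1,[0,0.002,0],0],[1,[0,0.002,0],0]]'>/dev/null; python3 st.py
```

```text
t 4.92 tool F [ 0.4 -5.2 -7.7] p [530.88 173.16  33.86] along x-tray 558.2 along y-tray 14.67
t 5.3 tool F [-0.2 -4.8 -7.3] p [533.01 173.78  33.87] along x-tray 560.42 along y-tray 14.66
```

```bash
cat > g.py <<'E'
import sys
from workcell import ctrl
import numpy as np
s=ctrl.state(); f=np.array(s["tcp_rot"]).T@s["force"]; p=np.array(s["position"])
print(f.round(1),round(float(p[:2]@[.9585,.285])*1e3,2),round(float(p[:2]@[-.285,.9585])*1e3,2),flush=True)
sys.exit(abs(f[1])>float(sys.argv[1]))
E
python3 -m pendant '[[1,[0,0,-0.0005],0],[1,[0,0,-0.0005],0]]' >/dev/null; python3 g.py 9 && python3 -m pendant '[[1,[0,0.001,0],0],[1,[0,0.002,0],0],[1,[0,0.003,0],0],[1,[0,0.004,0],0],[1,[0,0.005,0],0]]'>/dev/null; python3 g.py 4 && python3 -m pendant '[[1,[0,0.0003,0],0],[1,[0,0.0006,0],0]]'>/dev/null; python3 g.py 4  && python3 -m pendant '[[1,[0,0.0003,0],0],[1,[0,0.0006,0],0]]'>/dev/null; python3 g.py 4
```

```text
[-0.7 -0.8  3.8] 560.77 14.63
[-0.7 -0.8  3.8] 560.77 14.63
[-0.7 -0.8  3.8] 560.77 14.63
[-0.7 -0.8  3.8] 560.77 14.63False
False
False
False
```

```bash
sed -i 's/sys.exit(\(.*\))$/sys.exit(int(\1))/' g.py
P(){ :; }; python3 -m pendant '[[1,[0,0,0.0002],0],[1,[0,0,0.0002],0]]' >/dev/null; python3 g.py 4 && python3 -m pendant '[[1,[0,0.001,0],0],[1,[0,0.002,0],0],[1,[0,0.003,0],0],[1,[0,0.004,0],0],[1,[0,0.005,0],0]]'>/dev/null && python3 g.py 4 && python3 -m pendant '[[1,[0,0.0003,0],0],[1,[0,0.0006,0],0]]'>/dev/null && python3 g.py 4  && python3 -m pendant '[[1,[0,0.0003,0],0],[1,[0,0.0006,0],0]]'>/dev/null && python3 g.py 4
```

```text
[-0.3 -1.4  2.5] 560.98 14.62
[0.3 0.6 4.6] 566.12 14.68
[ 0.5 -0.1  5. ] 566.64 14.68
[0.5 0.3 3.8] 567.3 14.69
```

```bash
python3 -m pendant '[[1,[0,0,0.0003],0],[1,[0,0,0.0003],0]]' >/dev/null; python3 g.py 5 && python3 -m pendant '[[1,[0,0.0003,0],0],[1,[0,0.0006,0],0]]'>/dev/null && python3 g.py 5 && python3 -m pendant '[[1,[0,0.0003,0],0],[1,[0,0.0006,0],0]]'>/dev/null && python3 g.py 5  && python3 -m pendant '[[1,[0,0.0003,0],0],[1,[0,0.0006,0],0]]'>/dev/null && python3 g.py 5 && python3 -m pendant '[[1,[0,0.0003,0],0],[1,[0,0.0006,0],0]]'>/dev/null && python3 g.py 5 && python3 -m pendant '[[1,[0,0.0003,0],0],[1,[0,0.0006,0],0]]'>/dev/null && python3 g.py 5 && python3 -m pendant '[[1,[0,0.0003,0],0],[1,[0,0.0006,0],0]]'>/dev/null && python3 g.py 5 && python3 -m pendant '[[1,[0,0.0003,0],0],[1,[0,0.0006,0],0]]'>/dev/null && python3 g.py 5 && python3 -m pendant '[[1,[0,0.0003,0],0],[1,[0,0.0006,0],0]]'>/dev/null && python3 g.py 5
```

```text
[-0.2 -0.5  1.1] 567.33 14.69
[ 1.1 -2.9 -1.6] 567.74 14.68
[-0.6 -4.9 -3.9] 568.41 14.7
[ 0.6 -4.5 -4.1] 569.03 14.72
[ 0.  -5.7 -5.1] 569.59 14.67
```

```bash
python3 g.py 7.5 && python3 -m pendant '[[1,[0,0.0003,0],0],[1,[0,0.0006,0],0]]'>/dev/null && python3 g.py 7.5 && python3 -m pendant '[[1,[0,0.0003,0],0],[1,[0,0.0006,0],0]]'>/dev/null && python3 g.py 7.5  && python3 -m pendant '[[1,[0,0.0003,0],0],[1,[0,0.0006,0],0]]'>/dev/null && python3 g.py 7.5 && python3 -m pendant '[[1,[0,0.0003,0],0],[1,[0,0.0006,0],0]]'>/dev/null && python3 g.py 7.5 && python3 -m pendant '[[1,[0,0.0003,0],0],[1,[0,0.0006,0],0]]'>/dev/null && python3 g.py 7.5 && python3 -m pendant '[[1,[0,0.0003,0],0],[1,[0,0.0006,0],0]]'>/dev/null && python3 g.py 7.5 && python3 -m pendant '[[1,[0,0.0003,0],0],[1,[0,0.0006,0],0]]'>/dev/null && python3 g.py 7.5 && python3 -m pendant '[[1,[0,0.0003,0],0],[1,[0,0.0006,0],0]]'>/dev/null && python3 g.py 7.5
```

```text
[ 0.  -5.7 -5.1] 569.59 14.67
[ 0.2 -4.  -5.5] 570.22 14.67
[ 0.2 -4.3 -5.8] 570.79 14.68
[ 0.6 -4.9 -5. ] 571.41 14.7
[-0.1 -4.6 -5.1] 572.03 14.66
[-0.4 -5.1 -5.4] 572.62 14.68
[-0.3 -4.7 -5.4] 573.19 14.7
[ 0.4 -5.6 -5.1] 573.8 14.68
[ 0.3 -4.7 -6.2] 574.46 14.7
```

```bash
python3 g.py 7.5 && python3 -m pendant '[[1,[0,0.0003,0],0],[1,[0,0.0006,0],0]]'>/dev/null && python3 g.py 7.5 && python3 -m pendant '[[1,[0,0.0003,0],0],[1,[0,0.0006,0],0]]'>/dev/null && python3 g.py 7.5  && python3 -m pendant '[[1,[0,0.0003,0],0],[1,[0,0.0006,0],0]]'>/dev/null && python3 g.py 7.5 && python3 -m pendant '[[1,[0,0.0003,0],0],[1,[0,0.0006,0],0]]'>/dev/null && python3 g.py 7.5 && python3 -m pendant '[[1,[0,0.0003,0],0],[1,[0,0.0006,0],0]]'>/dev/null && python3 g.py 7.5 && python3 -m pendant '[[1,[0,0.0003,0],0],[1,[0,0.0006,0],0]]'>/dev/null && python3 g.py 7.5 && python3 -m pendant '[[1,[0,0.0003,0],0],[1,[0,0.0006,0],0]]'>/dev/null && python3 g.py 7.5 && python3 -m pendant '[[1,[0,0.0003,0],0],[1,[0,0.0006,0],0]]'>/dev/null && python3 g.py 7.5 && python3 -m pendant '[[1,[0,0.0003,0],0],[1,[0,0.0006,0],0]]'>/dev/null && python3 g.py 7.5 && python3 -m pendant '[[1,[0,0.0003,0],0],[1,[0,0.0006,0],0]]'>/dev/null && python3 g.py 7.5
```

```text
[ 0.3 -4.7 -6.2] 574.46 14.7
[ 0.  -5.5 -4.8] 575.05 14.68
[ 0.4 -5.9 -4.6] 575.59 14.68
[-0.6 -6.7 -6.8] 576.01 14.68
[ -0.1  -9.8 -10.8] 576.11 14.68
```

Contact at about 576.0 mm. I'll build up to about 10 N over the 4.8 N sliding force and hold.

```bash
python3 -m pendant '[[1,[0,0.0003,0],0],[1,[0,0.0003,0],0]]'>/dev/null && python3 g.py 12.5 && python3 -m pendant '[[1,[0,0.0002,0],0],[1,[0,0.0002,0],0]]'>/dev/null ; python3 g.py 13
```

```text
[  0.  -10.2 -11.6] 576.11 14.67
[ -0.3 -11.7 -12. ] 576.16 14.67
```

```bash
python3 -m pendant '[[1,[0,0,-0.0003],0],[1,[0,0,-0.0006],0],[1,[0,0,-0.0006],0]]'>/dev/null ; python3 g.py 12.5 && python3 -m pendant '[[1,[0,0.0002,0],0],[1,[0,0.0002,0],0]]'>/dev/null && python3 g.py 13
```

```text
[-0.3 -7.6 -3.8] 576.22 14.6
[ 0.3 -9.5 -6.8] 576.2 14.62
```

```bash
python3 -m pendant '[[1,[0,0.0003,-0.0001],0],[1,[0,0.0003,-0.0002],0]]'>/dev/null ; python3 g.py 12 && python3 -m pendant '[[1,[0,0.0003,-0.0001],0],[1,[0,0.0003,-0.0002],0]]'>/dev/null && python3 g.py 12 && python3 -m pendant '[[1,[0,0.0003,-0.0002],0],[1,[0,0.0003,-0.0002],0]]'>/dev/null && python3 g.py 13
```

```text
[-0.7 -8.5 -4.9] 576.26 14.61
[ 0.4 -8.7 -4. ] 576.31 14.56
[-0.1 -9.5 -3.3] 576.37 14.55
```

```bash
python3 -m pendant '[[1,[0,0.0003,0],0],[1,[0,0.0003,0],0]]'>/dev/null ; python3 g.py 12 && python3 -m pendant '[[1,[0,0.0003,-0.0001],0],[1,[0,0.0003,-0.0001],0]]'>/dev/null && python3 g.py 12 && python3 -m pendant '[[1,[0,0.0003,-0.0001],0],[1,[0,0.0003,-0.0001],0]]'>/dev/null && python3 g.py 13
```

```text
[  0.  -11.1  -5.6] 576.41 14.53
[ -0.7 -10.7  -6.2] 576.47 14.5
[ -0.8 -13.   -6.5] 576.5 14.53
```

```bash
python3 -m pendant '[[1,[0,0.0002,0],0],[1,[0,0.0002,0],0]]'>/dev/null ; python3 g.py 13.9 && python3 -m pendant '[[1,[0,0.0001,-0.0001],0],[1,[0,0.0001,-0.0001],0]]'>/dev/null; python3 g.py 14; python3 -m pendant '[[1,[0,0,0],0],[1,[0,0,0],0]]'>/dev/null;python3 g.py 14;  python3 -m pendant '[[1,[0,0,0],0],[1,[0,0,0],0]]'>/dev/null;python3 g.py 14
```

```text
[ -0.9 -13.2  -7.3] 576.5 14.52
[ -0.5 -12.6  -6.6] 576.51 14.48
[ -0.9 -13.4  -6.2] 576.55 14.52
[  0.1 -13.2  -6.7] 576.5 14.47
```

```bash
python3 -m pendant '[[1,[0,0.0002,0],0],[1,[0,0.0002,0],0]]'>/dev/null ; python3 g.py 14;  python3 -m pendant '[[1,[0,0,0],0],[1,[0,0,0],0],[1,[0,0,0],0]]'>/dev/null;python3 g.py 14; python3 -m pendant '[[1,[0,0,0],0],[1,[0,0,0],0]]'>/dev/null;python3 g.py 14
```

```text
[ -1.1 -13.7  -7.9] 576.53 14.47
[  0.5 -13.6  -7. ] 576.54 14.49
[ -1.  -14.4  -7.1] 576.54 14.48
```

```bash
python3 -m pendant '[[1,[0,-0.0006,-0.0003],0],[0,[0,-0.0006,-0.0003],0],[0,[0,-0.0006,-0.0003],0],[0,[0,-0.0006,-0.0003],0],[0,[0,-0.0006,-0.0003],0],[0,[0,-0.0006,-0.0003],0],[0,[0,-0.0006,-0.0003],0]]'; python3 -m pendant '[[0,[0,0,-0.03],0],[0,[0,0,-0.08],0],[0,[0,0,-0.11],0],[0,[0,0,-0.11],0]]';python3 - <<'E'
from h import *
s=ctrl.state(); R=np.array(s["tcp_rot"]); p=np.array(s["position"])
print((R.T@(np.array([.4895,.085,.144])-p)).round(4), s['q'])
E
```

```text
time_s: 16.55
position: [0.5511, 0.1792, 0.0355]
tcp_rot: [[-0.285, 0.959, 0.0], [0.959, 0.285, -0.0], [-0.0, 0.0, -1.0]]
force: [0.2, -0.3, -0.5]
width: 1.001
grip_force: 0.0
time_s: 17.05
position: [0.5526, 0.1797, 0.1482]
tcp_rot: [[-0.285, 0.959, 0.004], [0.959, 0.285, 0.002], [0.001, 0.005, -1.0]]
force: [0.4, 0.1, 0.1]
width: 0.997
grip_force: 0.0
[-0.0728 -0.0875  0.0037] [-48.88358077  15.50533417  31.33813038 101.39993401  -8.86900605
  65.2654605    1.76883731]
```

```bash
python3 -m pendant '[[0,[-0.073,-0.0875,0],-1.571],[0,[-0.073,-0.0875,0],-1.571],[0,[-0.073,-0.0875,0],-1.571],[0,[-0.073,-0.0875,0],-1.571],[0,[-0.073,-0.0875,0],-1.571],[0,[-0.073,-0.0875,0],-1.571],[0,[-0.073,-0.0875,0],-1.571],[0,[-0.073,-0.0875,0],-1.571],[0,[-0.073,-0.0875,0],-1.571],[0,[-0.073,-0.0875,0],-1.571]]'; python3 -m pendant '[[0,[0,0,0],0],[0,[0,0,0],0]]'; python3 - <<'E'
from h import *
s=ctrl.state(); R=np.array(s["tcp_rot"]); p=np.array(s["position"])
print((R.T@(np.array([.4895,.085,.034])-p)).round(4), s['q'])
a=eyes.read_camera("top"); b=eyes.read_camera("side")
x=cv2.resize(a[130:270,190:330],None,fx=2.8,fy=2.8,interpolation=cv2.INTER_CUBIC); y=cv2.resize(b[70:230,220:380],x.shape[1::-1],interpolation=cv2.INTER_CUBIC)
cv2.imwrite("pics/ap2.png",np.hstack([x,y]))
E
```

```text
time_s: 18.3
position: [0.4875, 0.0841, 0.1447]
tcp_rot: [[-0.959, -0.285, -0.001], [-0.285, 0.959, -0.001], [0.001, -0.0, -1.0]]
force: [-0.6, 0.4, 0.5]
width: 1.004
grip_force: 0.0
time_s: 18.55
position: [0.4879, 0.0842, 0.1453]
tcp_rot: [[-0.959, -0.284, -0.0], [-0.284, 0.959, -0.0], [0.0, -0.0, -1.0]]
force: [0.3, 0.3, 0.5]
width: 0.998
grip_force: 0.0
[-0.0018  0.0003  0.1113] [-41.43503662   4.57382427  27.97065505 112.55131881  -2.39015562
  63.44716643  94.04203609]
```

View pics/ap2.png

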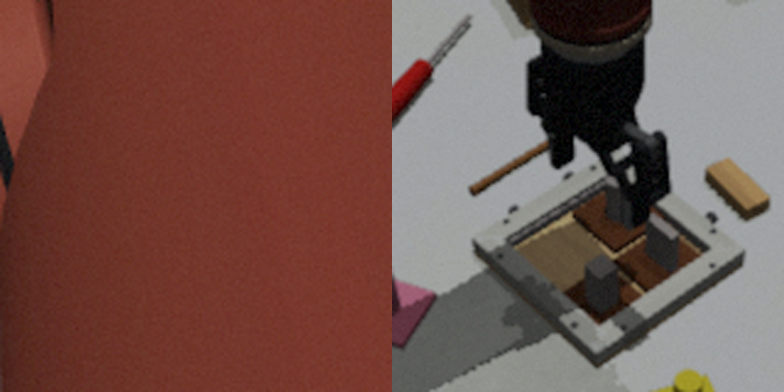

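The round carrier sits in the former empty bay and its old bay is free (right half, near (560,240)). The gripper is above the square bar.

```bash
python3 -m pendant '[[0,[-0.001,0,0.05],0],[0,[-0.001,0,0.1],0],[0,[-0.001,0,0.111],0],[0,[-0.001,0,0.111],0]]' >/dev/null;python3 -m pendant '[[1,[0,0,0],0],[1,[0,0,0],0],[1,[0,0,0],0],[1,[0,0,0],0],[1,[0,0,0],0],[1,[0,0,0],0],[1,[0,0,0],0],[1,[0,0,0],0]]' 50; python3 g.py 9
```

```text
time_s: 20.15
position: [0.4894, 0.085, 0.0353]
tcp_rot: [[-0.958, -0.285, 0.001], [-0.285, 0.958, 0.001], [-0.001, 0.0, -1.0]]
force: [-1.3, 1.1, 7.7]
width: 0.251
grip_force: 50.4
[ 1.   1.4 -7.7] 493.35 -58.06
```

```bash
python3 -m pendant '[[1,[0,0,-0.0005],0],[1,[0,0.008,-0.0005],0],[1,[0,0.018,-0.0005],0],[1,[0,0.028,-0.0005],0],[1,[0,0.038,-0.0005],0],[1,[0,0.048,-0.0005],0],[1,[0,0.056,-0.0005],0],[1,[0,0.06,-0.0005],0],[1,[0,0.062,-0.0005],0]]'>/dev/null; python3 g.py 14; python3 -m pendant '[[1,[0,0.001,0],0],[1,[0,0.002,0],0]]' >/dev/null; python3 g.py 14;  python3 -m pendant '[[1,[0,0.001,0],0],[1,[0,0.002,0],0]]' >/dev/null; python3 g.py 14
```

```text
[ 0.6 -5.5 -5.7] 492.91 4.21
[ 0.8 -6.4 -5.9] 492.9 5.93
[ 1.  -5.6 -6.4] 492.92 7.9
```

```bash
python3 -m pendant '[[1,[0,0.001,-0.0003],0],[1,[0,0.002,-0.0003],0],[1,[0,0.003,-0.0003],0],[1,[0,0.004,-0.0003],0],[1,[0,0.005,-0.0003],0]]' >/dev/null; python3 g.py 14 && python3 -m pendant '[[1,[0,0.0003,0],0],[1,[0,0.0006,0],0]]'>/dev/null && python3 g.py 7.5  && python3 -m pendant '[[1,[0,0.0003,0],0],[1,[0,0.0006,0],0]]'>/dev/null && python3 g.py 7.5 && python3 -m pendant '[[1,[0,0.0003,0],0],[1,[0,0.0006,0],0]]'>/dev/null && python3 g.py 7.5 && python3 -m pendant '[[1,[0,0.0003,0],0],[1,[0,0.0006,0],0]]'>/dev/null && python3 g.py 7.5 
```

```text
[-0.5 -2.8 -2.9] 492.67 12.77
[ 0.2 -3.2 -2.6] 492.7 13.31
[ 0.6 -3.4 -1.7] 492.7 13.91
[-0.  -2.4 -2.6] 492.7 14.57
[ 0.6 -2.4  0.1] 492.68 15.13
```

Sliding force is about 3 N. I'll keep stepping with a 5 N guard.

```bash
python3 -m pendant '[[1,[0,0.0003,0],0],[1,[0,0.0006,0],0]]'>/dev/null && python3 g.py 5.5  && python3 -m pendant '[[1,[0,0.0003,0],0],[1,[0,0.0006,0],0]]'>/dev/null && python3 g.py 5.5 && python3 -m pendant '[[1,[0,0.0003,0],0],[1,[0,0.0006,0],0]]'>/dev/null && python3 g.py 5.5 && python3 -m pendant '[[1,[0,0.0003,0],0],[1,[0,0.0006,0],0]]'>/dev/null && python3 g.py 5.5 && python3 -m pendant '[[1,[0,0.0003,0],0],[1,[0,0.0006,0],0]]'>/dev/null && python3 g.py 5.5  && python3 -m pendant '[[1,[0,0.0003,0],0],[1,[0,0.0006,0],0]]'>/dev/null && python3 g.py 5.5 && python3 -m pendant '[[1,[0,0.0003,0],0],[1,[0,0.0006,0],0]]'>/dev/null && python3 g.py 5.5 && python3 -m pendant '[[1,[0,0.0003,0],0],[1,[0,0.0006,0],0]]'>/dev/null && python3 g.py 5.5 && python3 -m pendant '[[1,[0,0.0003,0],0],[1,[0,0.0006,0],0]]'>/dev/null && python3 g.py 5.5 && python3 -m pendant '[[1,[0,0.0003,0],0],[1,[0,0.0006,0],0]]'>/dev/null && python3 g.py 5.5
```

```text
[-0.6 -2.7 -0.2] 492.69 15.72
[ 0.3 -2.1 -1.2] 492.7 16.35
[ 1.1 -2.4 -0.7] 492.68 16.95
[ 0.3 -1.7 -1.1] 492.69 17.54
[ 0.1 -1.6  0.2] 492.7 18.16
[ 0.2 -1.   0.3] 492.71 18.74
[ 0.2 -1.1  2.1] 492.71 19.32
[ 0.7 -1.7  0.8] 492.71 19.94
[-0.4 -0.7  1.2] 492.68 20.51
[ 0.2 -0.2  1.2] 492.7 21.14
```

```bash
python3 -m pendant '[[1,[0,0.0003,0.0002],0],[1,[0,0.0006,0.0002],0]]'>/dev/null && python3 g.py 5.5  && python3 -m pendant '[[1,[0,0.0003,0],0],[1,[0,0.0006,0],0]]'>/dev/null && python3 g.py 5.5 && python3 -m pendant '[[1,[0,0.0003,0],0],[1,[0,0.0006,0],0]]'>/dev/null && python3 g.py 5.5 && python3 -m pendant '[[1,[0,0.0003,0],0],[1,[0,0.0006,0],0]]'>/dev/null && python3 g.py 5.5 && python3 -m pendant '[[1,[0,0.0003,0],0],[1,[0,0.0006,0],0]]'>/dev/null && python3 g.py 5.5  && python3 -m pendant '[[1,[0,0.0003,0],0],[1,[0,0.0006,0],0]]'>/dev/null && python3 g.py 5.5 && python3 -m pendant '[[1,[0,0.0003,0],0],[1,[0,0.0006,0],0]]'>/dev/null && python3 g.py 5.5 && python3 -m pendant '[[1,[0,0.0003,0],0],[1,[0,0.0006,0],0]]'>/dev/null && python3 g.py 5.5 && python3 -m pendant '[[1,[0,0.0003,0],0],[1,[0,0.0006,0],0]]'>/dev/null && python3 g.py 5.5 && python3 -m pendant '[[1,[0,0.0003,0],0],[1,[0,0.0006,0],0]]'>/dev/null && python3 g.py 5.5
```

```text
[ 0.7 -2.5 -2.4] 492.78 21.42
[ 0.3 -3.5 -3.4] 492.98 22.16
[-0.5 -5.3 -2.7] 493.03 22.56
[-0.3 -8.4 -4.2] 493.02 22.63
```

Contact at about 22.5 mm. The sliding force was about 3.2 N, so I'm aiming for about 13.2 N total.

```bash
python3 -m pendant '[[1,[0,0.0003,-0.0001],0],[1,[0,0.0003,-0.0001],0]]'>/dev/null; python3 g.py 11.5  && python3 -m pendant '[[1,[0,0.0003,-0.0001],0],[1,[0,0.0003,-0.0001],0]]'>/dev/null && python3 g.py 11.5 && python3 -m pendant '[[1,[0,0.0003,-0.0001],0],[1,[0,0.0003,-0.0001],0]]'>/dev/null && python3 g.py 11.5 && python3 -m pendant '[[1,[0,0.0003,-0.0001],0],[1,[0,0.0003,-0.0001],0]]'>/dev/null && python3 g.py 11.5
```

```text
[-1.1 -7.6 -2.7] 493.01 22.67
[-0.5 -8.  -1.7] 493.04 22.71
[-1.5 -9.  -1.5] 493.04 22.74
[ -1.4 -10.8  -0.2] 493.01 22.79
```

```bash
python3 -m pendant '[[1,[0,0.0003,0],0],[1,[0,0.0003,0],0]]'>/dev/null; python3 g.py 11.8  && python3 -m pendant '[[1,[0,0.0002,0],0],[1,[0,0.0002,0],0]]'>/dev/null; python3 g.py 13; python3 -m pendant '[[1,[0,0,0],0],[1,[0,0,0],0]]'>/dev/null; python3 g.py 13
```

```text
[ -1.7 -11.2   0. ] 493.04 22.82
[ -1.3 -11.2   0.3] 493.02 22.81
[ -2.2 -11.8  -1.1] 493.02 22.84
```

```bash
python3 -m pendant '[[1,[0,0.0001,0],0],[1,[0,0.0001,0],0],[1,[0,0.0001,0],0]]'>/dev/null; python3 g.py 13; python3 -m pendant '[[1,[0,0,0],0],[1,[0,0,0],0],[1,[0,0,0],0]]'>/dev/null; python3 g.py 13; python3 -m pendant '[[1,[0,-0.0006,0],0],[0,[0,-0.0006,0],0],[0,[0,-0.0006,0],0],[0,[0,-0.0006,0],0],[0,[0,-0.0006,0],0],[0,[0,-0.0006,0],0],[0,[0,-0.0006,0],0]]'>/dev/null; python3 -m pendant '[[0,[0,0,-0.03],0],[0,[0,0,-0.08],0],[0,[0,0,-0.12],0],[0,[0,0,-0.14],0]]'; python3 -m pendant '[[0,[0.06,0.06,-0.02],0],[0,[0.06,0.12,-0.04],0],[0,[0.06,0.18,-0.04],0],[0,[0.06,0.24,-0.04],0],[0,[0.06,0.3,-0.04],0],[0,[0.06,0.3,-0.04],0],[0,[0.06,0.3,-0.04],0]]'; python3 - <<'E'
from h import *
a=eyes.read_camera("top"); b=eyes.read_camera("side")
x=cv2.resize(a[130:270,190:330],None,fx=2.8,fy=2.8,interpolation=cv2.INTER_CUBIC); y=cv2.resize(b[70:230,220:380],x.shape[1::-1],interpolation=cv2.INTER_CUBIC)
cv2.imwrite("pics/end.png",np.hstack([x,y]))
E
```

```text
[ -2.3 -13.   -1.1] 493.03 22.84
[ -1.1 -13.   -1.3] 493.05 22.85
time_s: 30.78
position: [0.4661, 0.1644, 0.1779]
tcp_rot: [[-0.959, -0.285, 0.002], [-0.285, 0.959, 0.002], [-0.003, 0.001, -1.0]]
force: [0.3, -0.1, -0.6]
width: 1.001
grip_force: 0.0
time_s: 31.65
position: [0.3219, 0.4347, 0.215]
tcp_rot: [[-0.958, -0.286, -0.0], [-0.286, 0.958, -0.001], [0.001, -0.001, -1.0]]
force: [-0.0, -0.2, -0.5]
width: 1.003
grip_force: 0.0
```

View pics/end.png

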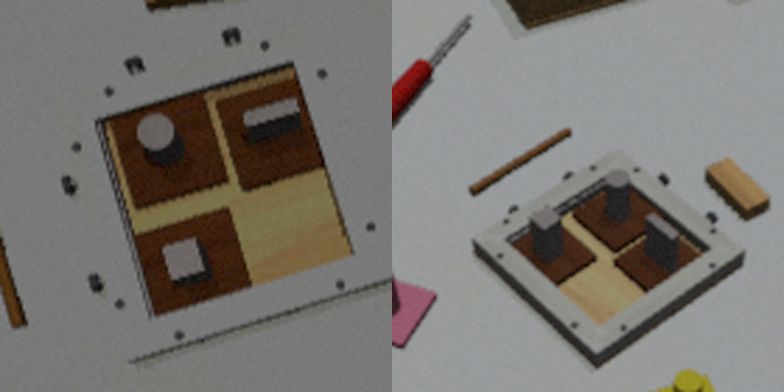

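The final view shows the round carrier at the upper left of the tray (155,135) and the square one at the lower left (185,260). The far corner is free, and the flat carrier, pencil and offcut are where they were.

```bash
python3 -c "
from workcell import job
print(job.job_done())"
```

```text
the job is handed in; nothing more can be done
None
```

I slid the round and square carriers into their new bays, pressed each home on its stop (an estimated 9–11 N on the stop, held over 0.5 s), released everything with the far corner free, and handed the job in at about 32 s; no verdict was returned.

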